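# Lock the humidifier's cam cap

## Robot

A 6-joint arm with a two-finger parallel gripper is mounted at the origin on the work surface. World frame = base frame: x ahead of the robot, y to its left, z up, the work surface at z = 0. Lengths are in m, angles in rad, forces in N, time in s.
With the tool pointing down it reaches from about 0.35 to 0.975 m from the base axis. Payload 4.9 kg.
Tool frame: the origin (TCP) lies at the very end of the fingers, on their centre line; the grasp point (between the pads) lies 19 mm behind it; x points along the fingers, y is the direction in which the jaws open and shut, and the axes are right-handed (so a half turn about x gives the same grasp; the last joint's range is limited). The gripper opens to 85 mm and grips with 20 to 120 N. Pads are 22 mm wide; open, the fingers measure 114 mm over their backs; the gripper's body (76 mm by 85 mm) begins 54 mm behind the grasp point. The pads swing forward as they close: fully open they stand 13 mm farther back than shut.
Start: joints at [1.012, 0.053, 1.613, -0, 1.476, -0.119], TCP at [0.266, 0.566, 0.231] pointing down, gripper open.
Joint ranges: [-3.01, 3.01], [-1.01, 2.22], [0.06, 2.58], [-1.02, 4.17], [0.09, 2.62], [-3.14, 3.14]. Speed limits (rad/s): [2.57, 2.57, 3.14, 3.14, 3.14, 3.14].

## Interface

Orientations are given as a rotation vector (axis times angle).
In Python, from station import ctrl, get_image, calibration, finish_job, search_frame, cut_out, mark_of gives the robot as it stands. The module is installed in compiled form; this text tells all that it offers.
- The arm moves only by the tool arm_command, never from a script. Its argument "plan" is a list that holds one entry, the list of rows, each a list of 7 numbers: the shift along the tool's x, y, z in m, then the turn, a rotation vector about the tool's x, y, z in degrees, then the finger opening in m, from 0 to 0.0854. A call has 1 to 20 rows; each row shifts and turns the pose as measured when the row begins, along the tool's axes as they then stand; what a row does not reach is not made up. A row lasts 1/12 s, in which the tool goes at most 41.7 mm and 7.16 degrees, less where a joint would pass 70% of its speed; a pose out of reach is approached as far as the arm can. A call with a gripper value outside its range is refused whole. The fingers move at their own pace and stop on an object; "squeeze" is the grip in N (left out, the last holds). Time passes only in rows, so rows that do not move let the fingers close. It gives the time, the measured TCP pose, the force and the opening at its end, in the units of the state.
- ctrl.get_obs(): the state, without advancing time (a new reading comes with each control period).
- get_image(name): name is "scene" or "top"; returns the picture (420x560x3 uint8, red, green, blue); there is no depth.
- calibration(name): a dict with "fx", "fy", "cx", "cy" (pixels), "cam_to_world" (4x4, takes a point from camera to world coordinates). Camera axes: x right, y down, z forward; pixel columns grow to the right and rows downward; lengths in m; the calibration is good to about 2 mm. A picture is of the moment at which its call begins. calibration takes no time and is no camera call.
- finish_job(): hands the job in, once; it reports no verdict.
Trained networks look in the newest picture that a camera, given by its name, has taken for a name from the list of things; names that differ only in an ending like _2 or _b are one class to them, and where a whole thing is asked for, a point or a joint stands for the part that bears it (a point fixed in the world has none). Each returns a list of dicts, best first, with "conf" (0 to 1); they miss things now and then, are a little off and sometimes report something else, mostly with a low value. They report only what shows in the picture. A call takes as long as a camera call. They do not tell look-alikes from the thing itself.
- search_frame(camera, thing): "at" ([x, y, z] in m, in the coordinates of the camera as it stood for that picture, good to about 4 mm: the middle of the surface that is visible of it).
- cut_out(camera, thing): "mask" (420x560 bool, what is visible of it).
- mark_of(camera, thing): "at" ([x, y, z] in m, in the coordinates of the camera as it stood for that picture, good to about 4 mm: a listed point, or the origin of a listed thing).
The state is a dict: "t": time; "q": joint angles; "dq": joint speeds; "effort": joint torques, N m; "tool_pos": TCP position; "tool_rot": TCP orientation; "contact_force": force on the tool from outside, world axes, zero at the start; "wrist_torque": the same for the moment, N m; "opening": finger opening in m.
Only numpy, scipy, OpenCV 4.12 (cv2) and the standard library are available. Lean on these libraries where they do the work, as an engineer would, in place of code of your own. Each camera call takes 0.05 s, during which the arm holds its last target. There are 200 camera calls.

## Task

The cap is sitting on the white humidifier's filler neck but is not locked: swing its two orange arms down together, fully home against the sides of the cap, and let go. Leave the green plant-feed tank alone; its cap stays open.

Things in the scene. Friction and masses are not known exactly. Their poses are not given: they have to be found in the camera images.
- white: White round humidifier, 112 mm across, 120 mm high to its shoulder, grey band, fixed to the table; origin centre of underside, z up, y along the arm pair. On its neck sits an aluminium cap 33 mm across, top 193 mm up. Fixed guards flank each arm, 24 mm over all in x, ending 26 mm out from the axis along y (154 to 170 mm up) or 21 mm (170 to 192 mm up). Locked, the arms measure 52 mm over their outsides; below them is free down to 120 mm.
- white_cap (a point): Point on the white humidifier's cap axis at the height of the arm hinges, 185 mm above the table; z up, arm a on +y, arm b on -y, hinges 20 mm from the axis; level arms reach 62 mm out. A gripper opened along y and lowered over the cap pushes both arms down with its fingers; closing it with the fingertips about 40 mm below this point brings them home.
- white_arm_a (a joint): Orange cam arm on the +y side of the white humidifier's cap: 42 mm long from its hinge, 12 mm wide (18 mm at its end bar), 6 mm thick. Value in rad: 0 = straight out level, negative = raised, positive = swung down; about 1.5 = fully down along the side of the cap (locked). Starts between -0.45 and 0.1. Stiff hinge (0.06 N m, 1.5 N at the end); stays where it is left.
- white_arm_b (a joint): Orange cam arm on the -y side of the white humidifier's cap: 42 mm long from its hinge, 12 mm wide (18 mm at its end bar), 6 mm thick. Value in rad: 0 = straight out level, negative = raised, positive = swung down; about 1.5 = fully down along the side of the cap (locked). Starts between -0.45 and 0.1. Stiff hinge (0.06 N m, 1.5 N at the end); stays where it is left.
- green: Green cone-shaped plant-feed tank, 112 mm across the foot, 120 mm to its shoulder, fixed, with the same cap and open orange arms (up to 207 mm high, reaching 62 mm out along its y). Not to be touched. Origin centre of underside on the table, z up. Nearby, unlisted: loose mug 90 mm high, glass dish, small chrome tin, and a peg board stand 214 mm high at the right edge.
Things that resemble listed ones, but are neither listed nor needed, are in the scene too. What is meant by the white is not yellow, and is the larger of those in its own colour.

How it is judged:
By the outcome, as a careful person would: the job done as asked, in the order asked, and still so for the second after the job is handed in, with the robot touching nothing.
It also fails if it takes over 27 s, if anything falls off the work surface, if the arm or the gripper's body presses on something with over 40 N, if the wrist force passes 120 N, or if a joint passes its speed limit or range.

## Working session

There is one attempt and no reset: what is moved stays moved. The work goes in short steps, Python scripts to look and compute and a tool call to move; the robot and the scene stay as the last step left them, time stands still between calls to the robot, and variables do not carry over. Pictures are saved under pics/ and viewed, about 8 in all and at most 12, crops included, and the job is handed in when it is done.

Besides the shell and the picture viewer there is one more tool, called after "Call:" by a JSON object that holds its "method" and its "body", one argument or row to a line. arm_command: Moves the arm, as the interface text tells. Its arguments: {"type":"object","properties":{"plan":{"type":"array","items":{"type":"array","items":{"type":"array","items":{"type":"number"}}}},"squeeze":{"type":"number"}},"required":["plan"]}

```bash
mkdir -p pics; cat > h.py <<'E'
import numpy as np, cv2
from station import *
def w(cam,p):
    return (np.array(calibration(cam)["cam_to_world"])@np.r_[p,1])[:3]
def save(img,n): cv2.imwrite("pics/"+n+".png",img[:,:,::-1])
E
python3 - <<'E'
from h import *
np.set_printoptions(precision=4,suppress=True)
for c in("scene","top"):
    im=get_image(c); save(im,c+"0")
    k=calibration(c); print(c,k["fx"],k["cx"],k["cy"],np.array(k["cam_to_world"])[:3])
    for th in("white","white_cap","white_arm_a","green"):
        print(th,[(round(d["conf"],2),w(c,d["at"]).round(4)) for d in mark_of(c,th)] if th!="white_arm_a" else "", [(round(d["conf"],2),w(c,d["at"]).round(4)) for d in search_frame(c,th)])
o=ctrl.get_obs();print(o["t"],o["tool_pos"],o["tool_rot"],o["opening"])
E
```

```text
scene 504.64589577840144 288.01173576483313 201.89933538361518 [[-0.3476  0.6302 -0.6943  1.2405]
 [ 0.9376  0.2252 -0.2649  0.3004]
 [-0.0106 -0.743  -0.6692  0.7116]]
white [(0.95, array([0.7194, 0.183 , 0.0015])), (0.88, array([ 0.5796,  0.3267, -0.0016])), (0.64, array([ 0.5561,  0.1836, -0.0003]))] [(0.94, array([0.5715, 0.1929, 0.1139])), (0.83, array([0.5975, 0.3294, 0.0795])), (0.73, array([0.7406, 0.1893, 0.1144]))]
white_cap [(0.86, array([0.5829, 0.3285, 0.141 ])), (0.75, array([0.5542, 0.1875, 0.1852])), (0.58, array([0.7184, 0.1818, 0.1828]))] [(0.81, array([0.7422, 0.1887, 0.1112])), (0.7, array([0.5668, 0.1995, 0.1144])), (0.57, array([0.6017, 0.3314, 0.0778])), (0.52, array([0.553 , 0.2242, 0.195 ]))]
white_arm_a  [(0.73, array([0.5649, 0.1456, 0.1955])), (0.68, array([0.7113, 0.2207, 0.1889])), (0.58, array([0.5518, 0.2232, 0.1926])), (0.55, array([0.7337, 0.1405, 0.1884])), (0.49, array([0.5768, 0.3575, 0.1386]))]
green [(0.63, array([ 0.5419, -0.1858,  0.0032]))] [(0.9, array([ 0.5593, -0.1668,  0.0829]))]
top 417.2391123765988 280.01200087932597 206.2662215566653 
[... 303 characters left out ...]
.1755, 0.1136])), (0.71, array([0.5739, 0.3149, 0.0841])), (0.66, array([0.7019, 0.1716, 0.1167]))]
white_cap [(0.93, array([0.581 , 0.3287, 0.1392])), (0.9, array([0.7181, 0.1805, 0.1875])), (0.88, array([0.5531, 0.1837, 0.1846]))] [(0.81, array([0.5479, 0.1734, 0.1145])), (0.61, array([0.5749, 0.3179, 0.0871])), (0.6, array([0.701 , 0.1698, 0.115 ]))]
white_arm_a  [(0.73, array([0.5461, 0.2243, 0.1934])), (0.58, array([0.7282, 0.1409, 0.1962])), (0.56, array([0.5445, 0.1734, 0.1151])), (0.5, array([0.5641, 0.1417, 0.1976]))]
green [(0.9, array([ 0.5396, -0.1825,  0.0023]))] [(0.72, array([ 0.5266, -0.1644,  0.1005]))]
0.8 [0.2661 0.5655 0.2314] [ 0.345   1.5431 -0.3449] 0.08525193589567083
```

```bash
cd pics; ls
```

```text
scene0.png
top0.png
```

View pics/scene0.png

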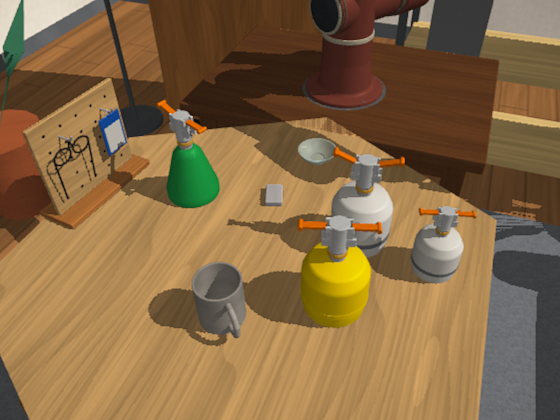

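View pics/top0.png

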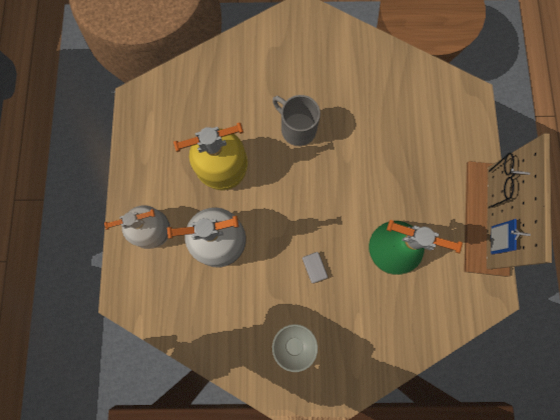

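The target is the middle white one (scene px 362,215, cap at 367,165; top px 205,230). Yellow is at scene 335,280, and the small white look-alike is at 437,250. Next I triangulate the end bars of its orange arms.

```bash
cat >> h.py <<'E'
from scipy.spatial.transform import Rotation as R
def proj(c,p):
    k=calibration(c); T=np.linalg.inv(k["cam_to_world"]); q=T[:3,:3]@p+T[:3,3]
    return np.array([k["fx"]*q[0]/q[2]+k["cx"],k["fy"]*q[1]/q[2]+k["cy"]])
def ray(c,u):
    k=calibration(c); T=np.array(k["cam_to_world"]); d=T[:3,:3]@[(u[0]-k["cx"])/k["fx"],(u[1]-k["cy"])/k["fy"],1]
    return T[:3,3],d/np.linalg.norm(d)
def tri(us):
    A=np.zeros((3,3));b=np.zeros(3)
    for c,u in us.items():
        o,d=ray(c,u);M=np.eye(3)-np.outer(d,d);A+=M;b+=M@o
    p=np.linalg.solve(A,b); return p,[np.linalg.norm(proj(c,p)-u).round(1) for c,u in us.items()]
def orange(im):
    h=cv2.cvtColor(im,cv2.COLOR_RGB2HSV); return ((h[...,0]<13)&(h[...,1]>200)&(h[...,2]>130)).astype(np.uint8)
def blobs(im,c,ctr,r):
    n,l,s,ce=cv2.connectedComponentsWithStats(orange(im)); u=proj(c,ctr)
    return [(ce[i].round(1),s[i].tolist()) for i in range(1,n) if s[i][4]>15 and np.hypot(*(ce[i]-u))<r], u
E
python3 - <<'E'
from h import *
np.set_printoptions(precision=4,suppress=True)
C=np.array([.5545,.1855,.185])
tiles=[]
for c in("scene","top"):
    im=cv2.imread(f"pics/{c}0.png")[:,:,::-1]
    b,u=blobs(im,c,C,60); print(c,u)
    for x in b: print(x)
    x,y=u.astype(int); t=im[y-32:y+32,x-50:x+50]; tiles.append(cv2.resize(t,None,fx=8,fy=8,interpolation=cv2.INTER_CUBIC)[:290*2]) 
    print("crop origin",x-50,y-32)
    tiles[-1]=cv2.resize(tiles[-1],(460,294))
save(np.vstack(tiles),"crop0")
o=ctrl.get_obs(); print(R.from_rotvec(o["tool_rot"]).as_matrix())
E
```

```text
scene [368.021  162.5979]
crop origin 318 130
top [203.6154 229.2491]
crop origin 153 197
[[ 0.0001  0.4258  0.9048]
 [ 0.0001  0.9048 -0.4258]
 [-1.      0.0001  0.    ]]
```

View pics/crop0.png

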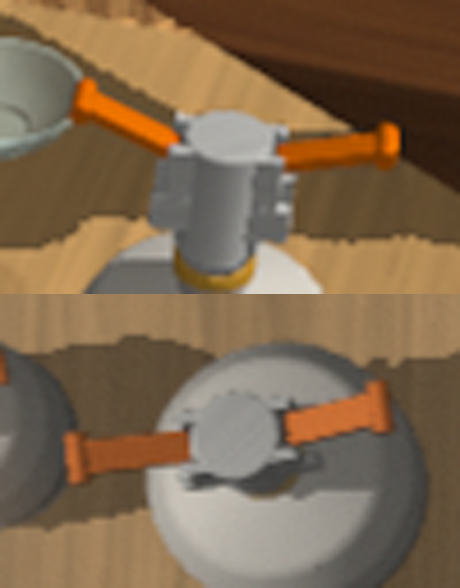

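```bash
python3 - <<'E'
from h import *
np.set_printoptions(precision=4,suppress=True)
f=lambda x,y,o:np.array([(x+.5)/4.6-.5+o[0],(y+.5)/4.594-.5+o[1]])
S,T=(318,130),(153,197); P={}
for n,s,t in(("a",(389,143),(77,164)),("b",(85,102),(379,112)),("captop",(231,137),(236,140))):
    P[n],e=tri({"scene":f(*s,S),"top":f(*t,T)}); print(n,P[n],e)
d=P["a"]-P["b"]; print("axis yaw from y:",np.degrees(np.arctan2(-d[0],d[1])), "len",np.hypot(*d[:2]))
o=ctrl.get_obs(); Rm=R.from_rotvec(o["tool_rot"]).as_matrix(); y=Rm[:,1]
print("tool y yaw from y:",np.degrees(np.arctan2(-y[0],y[1])))
E
```

```text
a [0.5478 0.2402 0.1981] [np.float64(0.3), np.float64(0.3)]
b [0.5653 0.1309 0.2017] [np.float64(0.2), np.float64(0.2)]
captop [0.5568 0.1843 0.193 ] [np.float64(0.4), np.float64(0.4)]
axis yaw from y: 9.055259319864735 len 0.11068354035132914
tool y yaw from y: -25.19857327165986
```

Call:
{"method": "arm_command", "body": {
  "plan": [
    [[-0.016,0,0,-6.9,0,0,0.0854],[-0.016,0,0,-6.9,0,0,0.0854],[-0.016,0,0,-6.9,0,0,0.0854],[-0.016,0,0,-6.9,0,0,0.0854],[-0.016,0,0,-6.9,0,0,0.0854],[0,0,0,0,0,0,0.0854]]
  ],
  "squeeze": 20
}}

```text
t: 1.3
tool_pos: [0.2655, 0.5645, 0.3119]
tool_rot: [-0.15, 1.569, 0.143]
contact_force: [-0.3, 0.2, 1.4]
opening: 0.0855
```

```bash
cat >> h.py <<'E'
def togo(target,yaw):
    o=ctrl.get_obs(); Rm=R.from_rotvec(o["tool_rot"]).as_matrix(); y=Rm[:,1]
    a=np.degrees(np.arctan2(-y[0],y[1]))
    print("t",o["t"],"pos",o["tool_pos"].round(4) if hasattr(o["tool_pos"],"round") else o["tool_pos"],"togo",(Rm.T@(np.array(target)-o["tool_pos"])).round(4),"yaw",a.round(2),"turnx",(a-yaw).round(2),"F",np.round(o["contact_force"],1),"open",o["opening"],"down",Rm[:,0].round(4))
E
python3 -c "
from h import *
togo([.556,.185,.300],9.4)"
```

```text
t 1.3 pos [0.2655 0.5645 0.3119] togo [ 0.0128 -0.4268  0.2152] yaw 10.68 turnx 1.28 F [-0.3  0.2  1.4] open 0.0854884881859364 down [-0.0027 -0.0043 -1.    ]
```

Call:
{"method": "arm_command", "body": {
  "plan": [
    [[0,-0.0267,0.0134,1.3,0,0,0.0854],[0,-0.0267,0.0134,0,0,0,0.0854],[0,-0.0267,0.0134,0,0,0,0.0854],[0,-0.0267,0.0134,0,0,0,0.0854],[0,-0.0267,0.0134,0,0,0,0.0854],[0,-0.0267,0.0134,0,0,0,0.0854],[0,-0.0267,0.0134,0,0,0,0.0854],[0,-0.0267,0.0134,0,0,0,0.0854],[0,-0.0267,0.0134,0,0,0,0.0854],[0,-0.0267,0.0134,0,0,0,0.0854],[0,-0.0267,0.0134,0,0,0,0.0854],[0,-0.0267,0.0134,0,0,0,0.0854],[0,-0.0267,0.0134,0,0,0,0.0854],[0,-0.0267,0.0134,0,0,0,0.0854],[0,-0.0267,0.0134,0,0,0,0.0854],[0,-0.0267,0.0134,0,0,0,0.0854],[0,0,0,0,0,0,0.0854]]
  ]
}}

```text
t: 2.72
tool_pos: [0.5452, 0.1534, 0.296]
tool_rot: [-0.093, 1.583, 0.081]
contact_force: [-0.8, 0.1, -0.2]
opening: 0.0854
```

```bash
python3 -c "
from h import *
togo([.556,.185,.235],9.4)"
```

```text
t 2.7167 pos [0.5452 0.1534 0.296 ] togo [0.0605 0.0306 0.0151] yaw 6.35 turnx -3.05 F [-0.8  0.1 -0.2] open 0.08538391894502023 down [-0.0133 -0.0083 -0.9999]
```

Call:
{"method": "arm_command", "body": {
  "plan": [
    [[0,0.015,0.0075,-3,0,0,0.0854],[0,0.015,0.0075,0,0,0,0.0854],[0,0,0,0,0,0,0.0854]]
  ]
}}

```text
t: 2.97
tool_pos: [0.5564, 0.1831, 0.2921]
tool_rot: [-0.124, 1.585, 0.112]
contact_force: [-1.1, 0.2, 0.2]
opening: 0.085
```

```bash
cat >> h.py <<'E'
    c,s=np.cos(np.radians(yaw)),np.sin(np.radians(yaw)); W=np.array([[0,-s,c],[0,c,s],[-1,0,0]])
    print("rot togo deg",np.degrees(R.from_matrix(Rm.T@W).as_rotvec()).round(2))
E
python3 -c "
from h import *
togo([.556,.185,.235],9.4)"
```

```text
t 2.9667 pos [0.5564 0.1831 0.2921] togo [0.0571 0.0023 0.0009] yaw 8.59 turnx -0.81 F [-1.1  0.2  0.2] open 0.08496875392728631 down [-0.0173 -0.0085 -0.9998]
rot togo deg [-0.81 -1.05  0.33]
```

Call:
{"method": "arm_command", "body": {
  "plan": [
    [[0.02,0.002,0.0,-0.8,-1.0,0.3,0.0854],[0.02,0,0,0,0,0,0.0854],[0.02,0,0,0,0,0,0.0854],[0,0,0,0,0,0,0.0854]]
  ]
}}

```text
t: 3.3
tool_pos: [0.5548, 0.1859, 0.2291]
tool_rot: [-0.125, 1.567, 0.123]
contact_force: [-0.8, -0.6, -2.0]
opening: 0.0857
```

```bash
python3 -c "
from h import *
togo([.556,.185,.200],9.4)
t=[]
for c in('scene','top'):
    im=get_image(c); x,y=proj(c,np.array([.556,.185,.2])).astype(int)
    t.append(cv2.resize(im[y-40:y+40,x-60:x+60],(440,293),interpolation=cv2.INTER_CUBIC)); print(x-60,y-40)
save(np.vstack(t),'pre')
"
```

```text
t 3.3 pos [0.5548 0.1859 0.2291] togo [ 0.0291 -0.0011  0.0011] yaw 9.05 turnx -0.35 F [-0.8 -0.6 -2. ] open 0.08572896103542375 down [ 1.e-04 -9.e-04 -1.e+00]
rot togo deg [-0.35 -0.    0.05]
308 115
142 187
```

View pics/pre.png

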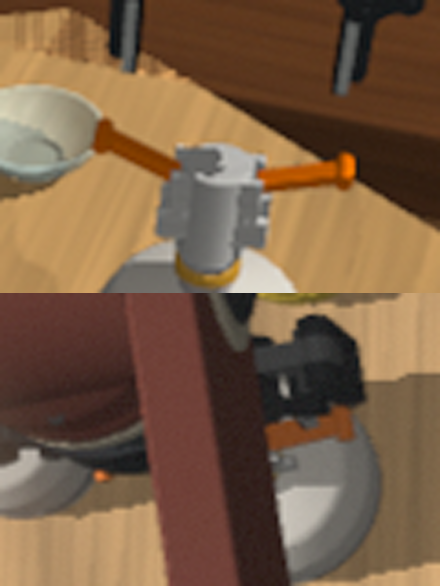

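Call:
{"method": "arm_command", "body": {
  "plan": [
    [[0.008,-0.001,0.001,-0.3,0,0,0.0854],[0.01,0,0,0,0,0,0.0854],[0.01,0,0,0,0,0,0.0854],[0.01,0,0,0,0,0,0.0854],[0,0,0,0,0,0,0.0854]]
  ]
}}

```text
t: 3.82
tool_pos: [0.5609, 0.1858, 0.1982]
tool_rot: [-0.127, 1.552, 0.128]
contact_force: [-0.7, 0.1, -0.5]
opening: 0.0855
```

```bash
python3 -c "
from h import *
print(ctrl.get_obs()['wrist_torque'])
togo([.556,.185,.145],9.4)"
```

```text
[-0.02706399 -0.03583515  0.04454178]
t 3.8167 pos [0.5609 0.1858 0.1982] togo [ 0.0531  0.     -0.0058] yaw 9.31 turnx -0.09 F [-0.7  0.1 -0.5] open 0.08552031057200138 down [ 0.0154  0.002  -0.9999]
rot togo deg [-0.09  0.89  0.03]
```

Call:
{"method": "arm_command", "body": {
  "plan": [
    [[0.006,0,-0.005,0,0.9,0,0.0854],[0.008,0,0,0,0,0,0.0854],[0.008,0,0,0,0,0,0.0854],[0,0,0,0,0,0,0.0854]]
  ]
}}

```text
t: 4.15
tool_pos: [0.5571, 0.185, 0.1763]
tool_rot: [-0.128, 1.565, 0.127]
contact_force: [-0.8, 0.0, -0.1]
opening: 0.0851
```

```bash
python3 -c "
from h import *
print(ctrl.get_obs()['wrist_torque'])
togo([.556,.185,.145],9.4)"
```

```text
[-0.0054313  -0.01894281 -0.0421294 ]
t 4.15 pos [0.5571 0.185  0.1763] togo [ 0.0313  0.0002 -0.0011] yaw 9.29 turnx -0.11 F [-0.8  0.  -0.1] open 0.08508257085969864 down [ 2.3e-03 -5.0e-04 -1.0e+00]
rot togo deg [-0.11  0.12  0.05]
```

```bash
python3 -c "
from h import *
im=get_image('scene'); x,y=proj('scene',np.array([.556,.185,.185])).astype(int)
save(cv2.resize(im[y-50:y+50,x-70:x+70],(700,500),interpolation=cv2.INTER_CUBIC),'mid')
print(x-70,y-50)"
```

```text
297 113
```

View pics/mid.png

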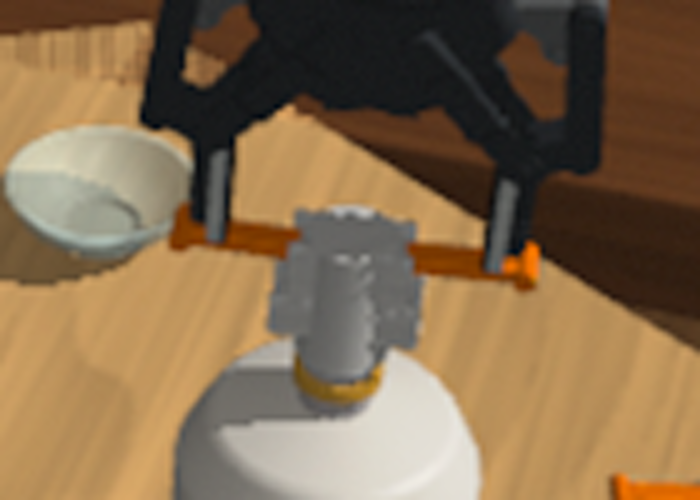

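Both fingers rest on the arms, which are now near level. The finger gaps look slightly uneven (left inner pad edge at 228, right at 487, cap centre about 347), so I check that against the projection.

```bash
python3 -c "
from h import *
o=ctrl.get_obs(); Rm=R.from_rotvec(o['tool_rot']).as_matrix(); p=np.array(o['tool_pos'])
for z in (.176,.189):
  for s in(-.0425,.0425):
    q=p+s*Rm[:,1]; 
    for w_ in(0,.011): 
      r=q+w_*np.array([1,.16,0]); r[2]=z; print(z,s,w_,((proj('scene',r)-[297,113])*5).round())
a=np.array([.556,.185,.193]); print('cap',((proj('scene',a)-[297,113])*5).round())
"
```

```text
0.176 -0.0425 0 [225. 259.]
0.176 -0.0425 0.011 [222. 279.]
0.176 0.0425 0 [475. 287.]
0.176 0.0425 0.011 [474. 307.]
0.189 -0.0425 0 [228. 229.]
0.189 -0.0425 0.011 [224. 249.]
0.189 0.0425 0 [480. 256.]
0.189 0.0425 0.011 [478. 277.]
cap [355. 231.]
```

Call:
{"method": "arm_command", "body": {
  "plan": [
    [[0.008,-0.0015,-0.001,0,0,0,0.0854],[0.008,0,0,0,0,0,0.0854],[0.006,0,0,0,0,0,0.0854],[0,0,0,0,0,0,0.0854]]
  ]
}}

```text
t: 4.53
tool_pos: [0.5592, 0.185, 0.1597]
tool_rot: [-0.125, 1.556, 0.13]
contact_force: [-0.0, 0.8, -0.3]
opening: 0.0854
```

```bash
python3 -c "
from h import *
togo([.556,.184,.145],9.4)"
```

```text
t 4.5333 pos [0.5592 0.185  0.1597] togo [ 0.0147 -0.0005 -0.0035] yaw 9.3 turnx -0.1 F [-0.   0.8 -0.3] open 0.08540338342356336 down [ 0.0104  0.0039 -0.9999]
rot togo deg [-0.1   0.63 -0.12]
```

Call:
{"method": "arm_command", "body": {
  "plan": [
    [[0.009,-0.001,-0.0035,0,0.6,0,0.0854],[0.008,0,0,0,0,0,0.0854],[0.003,0,0,0,0,0,0.0854],[0,0,0,0,0,0,0.0854]]
  ]
}}

```text
t: 4.87
tool_pos: [0.5593, 0.1842, 0.1436]
tool_rot: [-0.124, 1.558, 0.13]
contact_force: [-0.7, -0.3, 2.4]
opening: 0.0856
```

```bash
python3 -c "
from h import *
togo([.556,.184,.142],9.4)"
```

```text
t 4.8667 pos [0.5593 0.1842 0.1436] togo [ 0.0016  0.0003 -0.0033] yaw 9.3 turnx -0.1 F [-0.7 -0.3  2.4] open 0.08561537294646031 down [ 0.0088  0.0045 -1.    ]
rot togo deg [-0.1   0.54 -0.17]
```

Call:
{"method": "arm_command", "body": {
  "plan": [
    [[0.001,0,-0.003,0,0.5,0,0.075],[0,0,0,0,0,0,0.065],[0,0,0,0,0,0,0.056],[0,0,0,0,0,0,0.056],[0,0,0,0,0,0,0.056],[0,0,0,0,0,0,0.056]]
  ],
  "squeeze": 30
}}

```text
t: 5.37
tool_pos: [0.5577, 0.1837, 0.1447]
tool_rot: [-0.125, 1.563, 0.13]
contact_force: [1.4, -0.3, 4.0]
opening: 0.0561
```

```bash
python3 -c "
from h import *
togo([.556,.184,.142],9.4)
im=get_image('scene'); x,y=proj('scene',np.array([.556,.185,.175])).astype(int)
save(cv2.resize(im[y-50:y+50,x-70:x+70],(700,500),interpolation=cv2.INTER_CUBIC),'close1')"
```

```text
t 5.3667 pos [0.5577 0.1837 0.1447] togo [ 0.0027  0.0005 -0.0016] yaw 9.28 turnx -0.12 F [ 1.4 -0.3  4. ] open 0.05609549538423414 down [ 0.0037  0.0036 -1.    ]
rot togo deg [-0.12  0.24 -0.17]
```

View pics/close1.png

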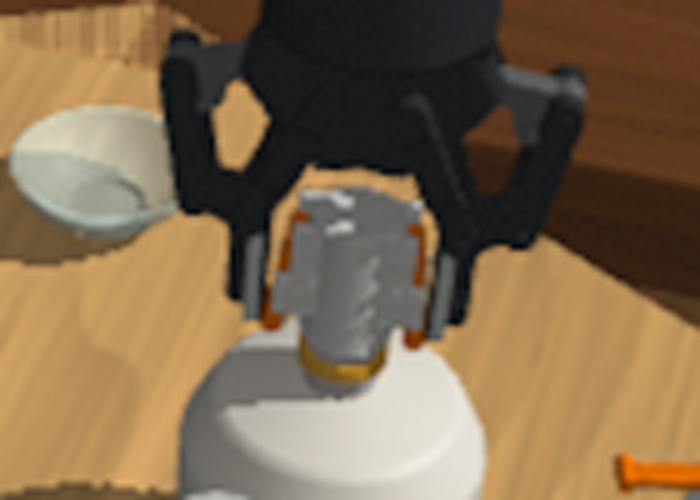

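Call:
{"method": "arm_command", "body": {
  "plan": [
    [[0,0,-0.001,0,0,0,0.05],[0,0,0,0,0,0,0.046],[0,0,0,0,0,0,0.046],[0,0,0,0,0,0,0.046],[0,0,0,0,0,0,0.046],[0,0,0,0,0,0,0.046]]
  ],
  "squeeze": 40
}}

```text
t: 5.92
tool_pos: [0.5574, 0.1847, 0.1452]
tool_rot: [-0.122, 1.561, 0.131]
contact_force: [1.9, -0.0, 4.0]
opening: 0.0512
```

```bash
python3 -c "
from h import *
togo([.556,.184,.142],9.4)
im=get_image('scene'); x,y=proj('scene',np.array([.556,.185,.175])).astype(int)
save(cv2.resize(im[y-50:y+50,x-70:x+70],(700,500),interpolation=cv2.INTER_CUBIC),'close2')"
```

```text
t 5.9167 pos [0.5574 0.1847 0.1452] togo [ 0.0032 -0.0005 -0.0015] yaw 9.23 turnx -0.17 F [ 1.9 -0.   4. ] open 0.05118715837333848 down [ 0.0059  0.0066 -1.    ]
rot togo deg [-0.17  0.39 -0.32]
```

View pics/close2.png

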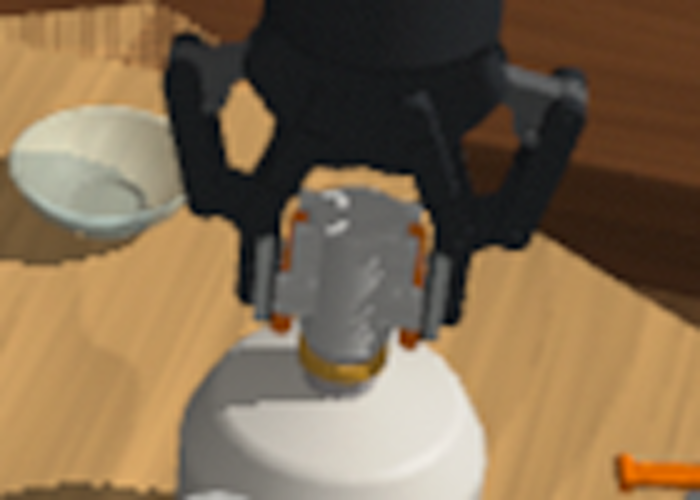

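Call:
{"method": "arm_command", "body": {
  "plan": [
    [[0,0,0,0,0,0,0.06],[0,0,0,0,0,0,0.075],[0,0,0,0,0,0,0.0854],[0,0,0,0,0,0,0.0854],[0,0,0,0,0,0,0.0854],[0,0,-0.001,0,0.3,0,0.0854],[-0.012,0,0,0,0,0,0.0854],[-0.015,0,0,0,0,0,0.0854],[-0.015,0,0,0,0,0,0.0854],[-0.015,0,0,0,0,0,0.0854],[-0.015,0,0,0,0,0,0.0854],[-0.015,0,0,0,0,0,0.0854],[-0.015,0,0,0,0,0,0.0854],[-0.015,0,0,0,0,0,0.0854],[0,0,0,0,0,0,0.0854]]
  ]
}}

```text
t: 7.22
tool_pos: [0.5527, 0.1827, 0.2677]
tool_rot: [-0.126, 1.579, 0.129]
contact_force: [0.4, 0.4, 1.1]
opening: 0.0854
```

```bash
python3 -c "
from h import *
togo([.556,.184,.142],9.4)
im=get_image('scene'); save(im,'after_full'); x,y=proj('scene',np.array([.556,.185,.165])).astype(int)
a=cv2.resize(im[y-30:y+30,x-40:x+40],(800,600),interpolation=cv2.INTER_CUBIC)
save(a,'after')"
```

```text
t 7.2167 pos [0.5527 0.1827 0.2677] togo [0.1256 0.0003 0.005 ] yaw 9.3 turnx -0.1 F [0.4 0.4 1.1] open 0.08542235730998003 down [-0.0121  0.0011 -0.9999]
rot togo deg [-0.1  -0.68 -0.18]
```

View pics/after.png

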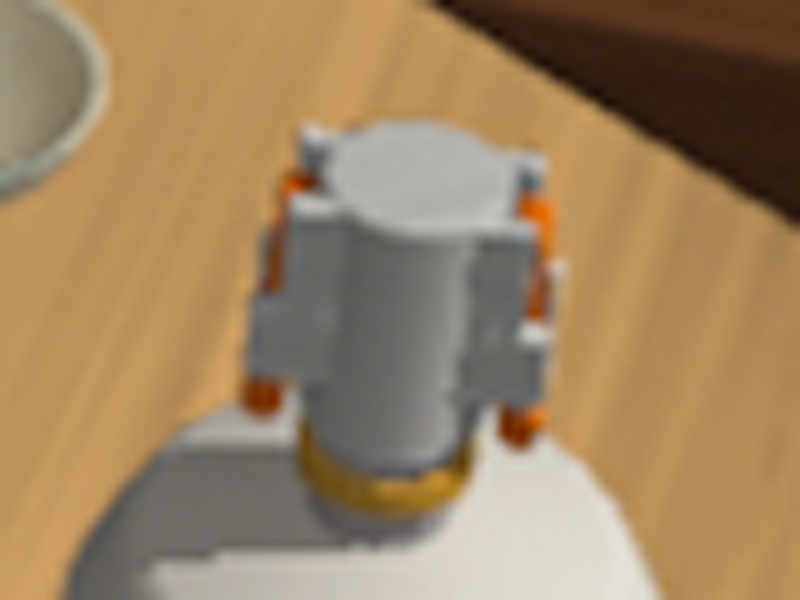

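View pics/after_full.png

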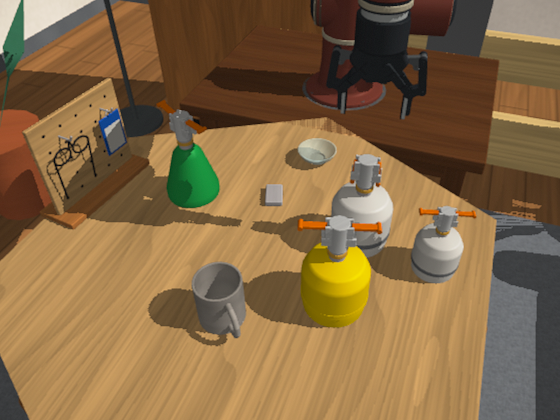

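The picture shows both arms inside their guards. The end bars (at 262,395 and 520,425) sit 149 px and 151 px from the cap axis, which is about 26 mm each side, matching the locked width. The green, yellow and small white units are unchanged. The gripper is clear, so I hand in.

```bash
python3 -c "
from station import *
print(finish_job())"
```

```text
the job is handed in; nothing more can be done
None
```

The white humidifier's cap is locked: I swung both orange arms down together with the opened gripper, closed it to press them home, then opened and lifted clear. The job was handed in at about 7.3 s of the 27 s allowed.

- **Finding it:** I located the cap axis from both cameras at about (0.556, 0.185) m, with the arms turned about 9° from the y axis. The target was the larger white unit, not the yellow or the small white look-alike.
- **Closing:** The fingers stopped at 51 mm, against 52 mm expected over the locked arms. The highest contact force I read between moves was about 4.5 N.
- **Last picture:** Both end bars sit about 26 mm from the cap axis, inside their guards. The green tank's arms are still open, nothing else has moved, and the gripper is well clear above.
- **Disagreements:** The arm drifted up to 5 mm from the commanded path during the descent, and I corrected it on the way. One view suggested the fingers were about 2 mm off centre, so I shifted them by about 1.5 mm. After closing I checked the arms from the scene camera only, because the robot arm blocked the top view earlier and I took no top picture afterwards.

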